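# Zero the power meter, then hold its sensor wand over the objective

## Robot

A 6-joint arm with a two-finger parallel gripper is mounted at the origin on a cart in front of the work surface, level with it; the furniture and walls round the work are solid. World frame = base frame: x ahead of the robot, y to its left, z up, the work surface at z = 0. Lengths are in m, angles in rad, forces in N, time in s.
With the tool pointing down it reaches from about 0.375 to 0.925 m from the base axis. Payload 5.7 kg.
Tool frame: the origin (TCP) lies midway between the tips of the shut fingers; the grasp point (between the pads) lies 19 mm behind it; z points along the fingers, y is the line along which they close (so a half turn about z gives the same grasp; the last joint's range is limited). The gripper opens to 88 mm and grips with 3 to 60 N. Pads are 20 mm wide; open, the fingers measure 115 mm over their backs; the gripper's body (75 mm by 178 mm) begins 61 mm behind the grasp point.
Start: joints at [1.035, 0.359, 1.51, -0, 1.272, -0.115], TCP at [0.245, 0.548, 0.223] pointing down, gripper open.
Joint ranges: [-2.97, 2.97], [-1.01, 2.36], [0.21, 2.38], [-0.96, 4.11], [0.2, 2.71], [-2.98, 2.98]. Speed limits (rad/s): [2.39, 2.39, 3.14, 3.14, 3.14, 3.14].

## Interface

Orientations are given as a unit quaternion [x, y, z, w].
In Python, from station import bot gives the robot as it stands. The module is installed in compiled form; this text tells all that it offers.
- The arm moves only by the tool play_rows, never from a script. Its argument "targets" is one flat list of numbers, 4 for each row, row after row: the shift along the world's x, y, z scaled (see below), then the turn about the world's z scaled (see below). A call has 1 to 20 rows; each row is the pose to reach, as a shift and turn from the pose commanded when the call began; what a row does not reach only later rows make up. The controller multiplies each number of a shift by 150 mm and each number of a turn by 45 degrees. A row lasts 1/12 s, in which the tool goes at most 41.7 mm and 7.16 degrees, less where a joint would pass 70% of its speed; a pose out of reach is approached as far as the arm can. A call with a number of a shift or a turn outside -1 to 1 is refused whole. A call with a gripper value outside its range is refused whole. "jaw" is the opening, from -1 (shut) to 1 (fully open), set as the call begins (left out, the last holds). The fingers move at their own pace and stop on an object; the grip force is fixed at half the most. Time passes only in rows, so rows that repeat a pose let the fingers close. It gives the time, the measured TCP pose, the force, the opening and the grip force at its end, in the units of the state.
- bot.get_obs(): the state, without advancing time (a new reading comes with each control period).
- bot.capture(name): name is "scene" or "top" or "wrist"; returns a dict with "pixels" (480x640x3 uint8, blue, green, red), "mtx" (3x3 intrinsics, pixels), "origin" and "attitude" of the camera in the world; the wrist camera has in their place "hand_eye" (4x4, takes a point from camera to tool coordinates, whose origin is the TCP and whose axes are the flange's). Camera axes: x right, y down, z forward; pixel columns grow to the right and rows downward; lengths in m; the calibration is good to about 2 mm. A picture is of the moment at which its call begins: read the wrist's pose just before it. There is no depth.
- bot.close_job(): hands the job in; it is judged then, once.
The state is a dict: "clock": time; "qpos": joint angles; "joint_vel": joint speeds; "tau": joint torques, N m; "eef_pos": TCP position; "orientation": TCP orientation; "wrist_force": force on the tool from outside, world axes, zero at the start; "moment": the same for the moment, N m; "grip_width": opening from 0.0 (shut) to 1.0 (fully open); "finger_force": force on a finger pad.
Only numpy, scipy, OpenCV 4.12 (cv2) and the standard library are available. Lean on these libraries where they do the work, as an engineer would, in place of code of your own. Each camera call takes 0.05 s, during which the arm holds its last target. There are 200 camera calls.

## Task

Measure the light leaving the objective. First, with the sensor wand still dark in its leaning holder, turn the zero knob on the meter until its pointer is at the long zero mark, and leave it there; then draw the wand out of the holder, turn it upright with the sensor tip down and hold it still with the tip centred about 5 cm above the objective's top. Finish holding it there in the gripper, touching nothing else with it, and do not disturb the small boxes and the clamping fork lying around.

Things in the scene. Friction and masses are not known exactly. Their poses are not given: they have to be found in the camera images.
- zero_knob (a joint): Angle of the meter's zero knob, rad; 0 = pointer at the long zero mark, positive = pointer turned counter-clockwise seen from above. Starts 0.5 to 1.2, stops at -1.4 and 1.4. Friction only (about 0.04 N m), it stays where it is left.
- knob_grip (a point): Point on the knob's vertical axis, 26 mm above the console's top, inside the grip bar. The knob is an aluminium disc (44 mm across, its top 11 mm above the console) with an upright grip bar on it 40 mm long, 12 mm thick, its top 38 mm above the console. The bar runs along this frame's x axis, which turns with the knob; a white index line and pointer lie at the bar's +x end.
- dial_centre (a point): Foot of the knob's axis on the top of the meter console, a grey box 90 x 110 x 48 mm (x, y, z) fixed on the table, with a black scale disc 80 mm across and white marks every 0.2 rad; its x axis points from the centre to the long zero mark, on the side away from the robot. z up.
- wand_grip (a point): Centre of the handle of the loose sensor wand (90 g): square black handle 20 x 20 mm, 65 mm long (32.5 mm either way of this point along its z axis). z runs along the wand from the sensor tip to the handle's free end; x and y are square to the handle's flats.
- wand_tip (a point): Middle of the sensor face, the wand's lower end, 75.5 mm from wand_grip along -z of the wand; same axes. From here the steel barrel is 18 mm in diameter and 38 mm long, then comes a collar 26 mm in diameter and 5 mm thick, then the handle.
- wand: The whole sensor wand, 108 mm long; origin at the sensor tip, axes as wand_tip.
- holder: Wand holder fixed on the table: base plate 60 x 74 x 8 mm and on it a black block 40 x 40 x 45 mm that leans 35 degrees from vertical towards its own -y side (roughly to the robot's right). The wand's barrel sits in a round hole 20 mm wide and 40 mm deep in the top of the block, its collar on the top face, and is drawn out along its own axis (up and to the right). Origin under the base plate's centre, z up.
- holder_mouth (a point): Centre of the hole's mouth on the leaning block's top face; axes as holder (x level, z up, not leaning). The wand's collar rests here.
- port: Round steel foot 60 mm across, 10 mm high, fixed on the table, carrying a microscope objective 27 mm across that stands upright on it; total height 57 mm. Origin under its centre, z up. It stands nearer the robot than the holder, to the left or right of the meter.
- lens_top (a point): Centre of the objective's top, 57 mm above the table; z up.
- lens_box: Bystander: black lidded box 52 x 52 x 43 mm, loose; origin under its centre. Behind the work, beyond this box, stands a tall grey instrument stack that overhangs the table from 0.21 m up; its nearest corner is at about x 0.55, y 0.34 and its front runs from there to x 0.76, y 0.02: keep the arm clear of it.
- fork: Bystander: steel clamping fork 28 x 75 x 14 mm, loose, lying flat; origin under its centre.
- gel_box: Bystander: flat clear-lidded sample box 52 x 52 x 16 mm, loose; origin under its centre.

How it is judged:
By the outcome, as a careful person would: the job done as asked, in the order asked, and still so for the second after the job is handed in, while the arm keeps its last pose, push and grip.
It also fails if it takes over 61 s, if anything falls off the work surface, if the arm or the gripper's body presses on something with over 40 N, if the wrist force passes 120 N, or if a joint passes its speed limit or range.

## Working session

There is one attempt and no reset: what is moved stays moved. The work goes in short steps, Python scripts to look and compute and a tool call to move; the robot and the scene stay as the last step left them, time stands still between calls to the robot, and variables do not carry over. Pictures are saved under pics/ and viewed, at most 10 in all, crops included, and the job is handed in when it is done.

Besides the shell and the picture viewer there is one more tool, called after "Call:" as name(argument=value, ...) on one line, values as JSON. play_rows: Moves the arm, as the interface text tells. Its arguments: {"type":"object","properties":{"targets":{"type":"array"},"jaw":{"type":"number"}},"required":["targets"]}

```bash
mkdir -p pics
cat > h.py <<'E'
import numpy as np, cv2
from scipy.spatial.transform import Rotation as R
from station import bot
def cap(name, f=None):
    o=bot.get_obs(); c=bot.capture(name)
    K=np.array(c["mtx"],float)
    if name=="wrist":
        H=np.array(c["hand_eye"]); Rt=R.from_quat(o["orientation"]).as_matrix()
        Rc=Rt@H[:3,:3]; t=np.array(o["eef_pos"])+Rt@H[:3,3]
    else:
        a=np.array(c["attitude"],float); t=np.array(c["origin"],float)
        Rc=a if a.shape==(3,3) else R.from_quat(a).as_matrix()
    if f: cv2.imwrite("pics/%s.png"%f,c["pixels"]); np.savez("pics/%s.npz"%f,K=K,R=Rc,t=t)
    return c["pixels"],K,Rc,t
def load(f): d=np.load("pics/%s.npz"%f); return d["K"],d["R"],d["t"]
def ray(f,uv):
    K,Rc,t=load(f); d=Rc@np.linalg.solve(K,[uv[0],uv[1],1.]); return t,d/np.linalg.norm(d)
def atz(f,uv,z):
    t,d=ray(f,uv); return t+d*(z-t[2])/d[2]
def proj(f,P):
    K,Rc,t=load(f); p=(np.atleast_2d(P)-t)@Rc@K.T; return p[:,:2]/p[:,2:]
def tri(*obs):
    A=np.zeros((3,3));b=np.zeros(3)
    for f,uv in obs:
        t,d=ray(f,uv);M=np.eye(3)-np.outer(d,d);A+=M;b+=M@t
    P=np.linalg.solve(A,b); return P,[np.round(proj(f,P)[0]-uv,1) for f,uv in obs]
E
python3 - <<'E'
from h import *
print(bot.get_obs())
for n in("scene","top"):
    _,K,Rc,t=cap(n,n+"0"); print(n,K.round(1).tolist(),Rc.round(3).tolist(),t)
E
```

```text
{'clock': 0.0, 'qpos': array([ 1.03492092e+00,  3.59505600e-01,  1.51141514e+00,  1.56915464e-05,
        1.27245514e+00, -1.15097732e-01]), 'joint_vel': array([ 0.00048549,  0.00033351, -0.00044018,  0.00053688,  0.00119263,
       -0.00108489]), 'tau': array([ 5.16095442e-04, -5.15364540e+01, -2.70731342e+01,  6.79245964e-02,
        3.52799334e-02, -1.41679252e-04]), 'eef_pos': array([0.24474016, 0.54708579, 0.22181579]), 'orientation': array([ 2.08842359e-01,  9.77948912e-01, -8.42403891e-04, -2.92215179e-04]), 'wrist_force': array([-0.2985651 ,  0.1572588 , -0.58140548]), 'moment': array([-0.03283998,  0.00156807, -0.02478293]), 'finger_force': 0.0, 'grip_width': 0.9980212587950286}
scene [[551.1, 0.0, 322.8], [0.0, 551.1, 240.6], [0.0, 0.0, 1.0]] [[0.674, -0.44, 0.593], [-0.738, -0.382, 0.556], [-0.018, -0.813, -0.582]] [ 0.02845516 -0.3418979   0.58583571]
top [[566.0, 0.0, 316.4], [0.0, 566.0, 241.4], [0.0, 0.0, 1.0]] [[-0.01, -0.99, 0.137], [-1.0, 0.008, -0.017], [0.016, -0.137, -0.99]] [0.39590537 0.15377657 0.9349682 ]
```

View pics/scene0.png

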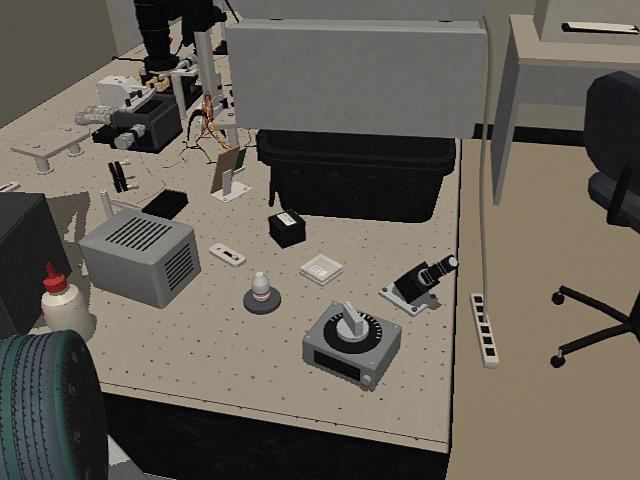

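View pics/top0.png

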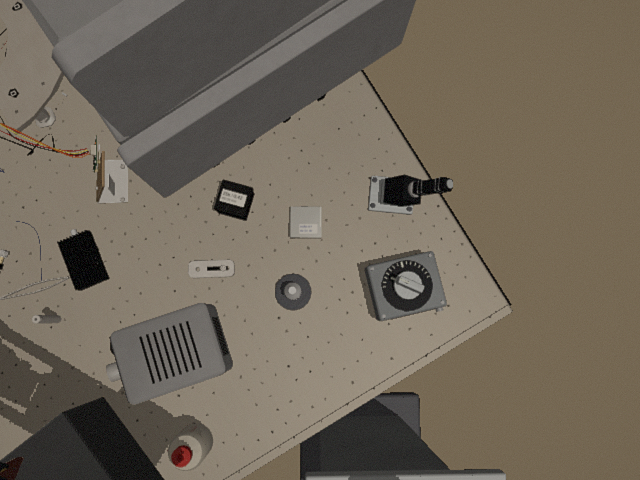

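The scene shows the meter (top view ~406,286), the holder with the wand leaning right (base ~391,195, wand end ~448,185) and the objective (~293,291). I'll get rough positions and go above the meter.

Run:
```python
from h import *
print("knob",atz("top0",(408,286),.08),tri(("top0",(408,286)),("scene0",(351,322))))
print("port",tri(("top0",(292,290)),("scene0",(260,276))))
print("wandend",tri(("top0",(448,185)),("scene0",(452,262))))
print("holder base",atz("top0",(391,195),.008),"port",atz("top0",(293,291),.01))
print("gel",atz("top0",(305,223),.016),"box",atz("top0",(234,200),.04),"fork",atz("top0",(212,268),.01))
c=bot.capture("wrist"); print(c["mtx"],c["hand_eye"])
im=cv2.imread("pics/top0.png")[150:330,340:480]
cv2.imwrite("pics/c1.png",cv2.resize(im,None,fx=3.3,fy=3.3,interpolation=cv2.INTER_CUBIC))
```

```text
knob [0.44513876 0.00103845 0.08      ] (array([ 0.4454022 , -0.00100955,  0.06564557]), [array([-0.3,  0.4]), array([ 0.6, -0.1])])
port (array([0.44162621, 0.17761556, 0.0512829 ]), [array([-0.3,  0.4]), array([ 0.5, -0.1])])
wandend (array([ 0.59401017, -0.0586251 ,  0.10975368]), [array([ 0., -0.]), array([-0.,  0.])])
holder base [0.60184038 0.01185019 0.008     ] port [0.44271505 0.17665773 0.01      ]
gel [0.55389296 0.1562967  0.016     ] box [0.58811174 0.27018468 0.04      ] fork [0.48141457 0.30882277 0.01      ]
[[344.26242542   0.         316.62702571]
 [  0.         344.26242542 239.7771254 ]
 [  0.           0.           1.        ]] [[-9.99890910e-04 -9.63338132e-01 -2.68288360e-01  7.21293678e-02]
 [ 9.99999347e-01 -1.11157220e-03  2.64378332e-04  1.19147574e-04]
 [-5.52907611e-04 -2.68287921e-01  9.63338614e-01 -1.62200206e-01]
 [ 0.00000000e+00  0.00000000e+00  0.00000000e+00  1.00000000e+00]]
```

View pics/c1.png

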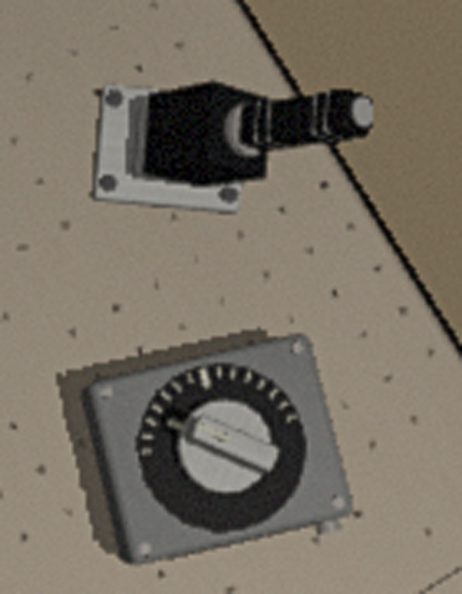

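The crop shows the index end of the bar at crop (188,425), the long zero mark at (205,378) and the knob centre at about (228,447). So the knob is about 48° counter-clockwise of zero. Going above the knob next, with the tool y across the bar.

Call:
play_rows(targets=[0.1,-0.2,0.3,-0.1,0.33,-0.8,0.3,-0.4,0.33,-1,0.3,-0.5,0.33,-1,0.3,-0.5,0.33,-1,0.3,-0.5], jaw=1)

```text
clock: 0.57
eef_pos: [0.2948, 0.3926, 0.2677]
orientation: [0.398, 0.917, -0.002, 0.001]
wrist_force: [-1.1, -0.3, 0.3]
grip_width: 1.001
finger_force: 0.0
```

Call:
play_rows(targets=[0.33,-1,0,-0.5,0.33,-1,0,-0.5,0.33,-1,0,-0.5,0.33,-1,0,-0.5,0.33,-1,0,-0.5])

```text
clock: 0.98
eef_pos: [0.3451, 0.2432, 0.2675]
orientation: [0.569, 0.822, -0.001, 0.001]
wrist_force: [0.1, 0.9, -0.5]
grip_width: 0.997
finger_force: 0.0
```

Call:
play_rows(targets=[0.33,-1,0,-0.5,0.33,-1,0,-0.5,0.33,-1,0,-0.5,0.33,-1,0,-0.5,0.33,-1,0,-0.5])

```text
clock: 1.4
eef_pos: [0.3957, 0.0937, 0.2678]
orientation: [0.719, 0.695, -0.0, 0.001]
wrist_force: [-0.6, 0.8, -0.3]
grip_width: 1.002
finger_force: 0.0
```

Call:
play_rows(targets=[0.33,-0.65,-0.3,-0.5,0.33,-0.65,-0.3,-0.5,0.33,-0.65,-0.3,-0.5,0.33,-0.65,-0.3,-0.5,0.33,-0.65,-0.3,-0.5])

```text
clock: 1.82
eef_pos: [0.4432, 0.0002, 0.2217]
orientation: [0.84, 0.543, -0.001, -0.001]
wrist_force: [-0.2, -0.2, 0.3]
grip_width: 1.002
finger_force: 0.0
```

Run:
```python
from h import *
o=bot.get_obs();print(o["clock"],o["eef_pos"],R.from_quat(o["orientation"]).as_matrix().round(3).tolist(),o["qpos"].round(2))
cap("wrist","w1");cap("top","top1")
```

```text
1.8167 [4.43211669e-01 1.66524939e-04 2.21685510e-01] [[0.41, 0.912, -0.002], [0.912, -0.41, 0.001], [0.0, -0.003, -1.0]] [-0.16  0.13  1.83  0.    1.18  0.27]
```

View pics/w1.png

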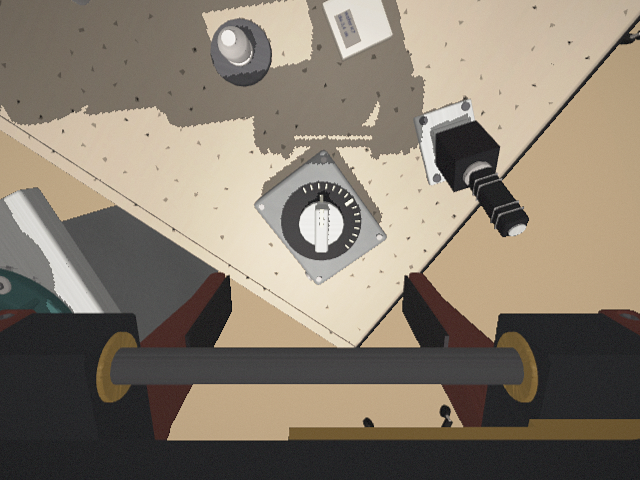

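The wrist view shows the bar upright in the image (ends ~(321,206) and (321,252)), console corner screws at (322,158), (262,206), (318,280) and (380,237), and the long mark at ~(349,203). The port is at about (240,50), and the wand's handle end at (515,229).

Run:
```python
from h import *
cs=[(323,152),(256,207),(318,284),(386,237)]
P=np.array([atz("w1",c,.048) for c in cs]);print(P.round(4),P.mean(0),[np.linalg.norm(P[i]-P[i-1]) for i in range(4)])
# refine on image: bar edges
im=cv2.imread("pics/w1.png");
a,b=atz("w1",(322,208),.086),atz("w1",(322,251),.086);print("bar",a,b,np.degrees(np.arctan2(*(a-b)[1::-1])),np.linalg.norm(a-b))
lm=atz("w1",(349,203),.048);print("mark",lm, np.degrees(np.arctan2(*(lm-P.mean(0))[1::-1])))
cv2.imwrite("pics/c2.png",np.hstack([cv2.resize(im[150:290,250:395],None,fx=3,fy=3,interpolation=cv2.INTER_CUBIC)[:420,:435],cv2.resize(im[100:240,410:530],None,fx=3,fy=3,interpolation=cv2.INTER_CUBIC)]))
```

```text
[[ 0.4766  0.0579  0.048 ]
 [ 0.395   0.0369  0.048 ]
 [ 0.4173 -0.0627  0.048 ]
 [ 0.5008 -0.0443  0.048 ]] [ 0.44741955 -0.00304601  0.048     ] [np.float64(0.104972567796684), np.float64(0.08427912575745007), np.float64(0.10211996229815351), np.float64(0.08555927417904556)]
bar [0.4562732  0.01576628 0.086     ] [ 0.4402377  -0.02024435  0.086     ] 65.99664538546101 0.039419573277979195
mark [0.48017778 0.00296013 0.048     ] 10.38964614467025
```

View pics/c2.png

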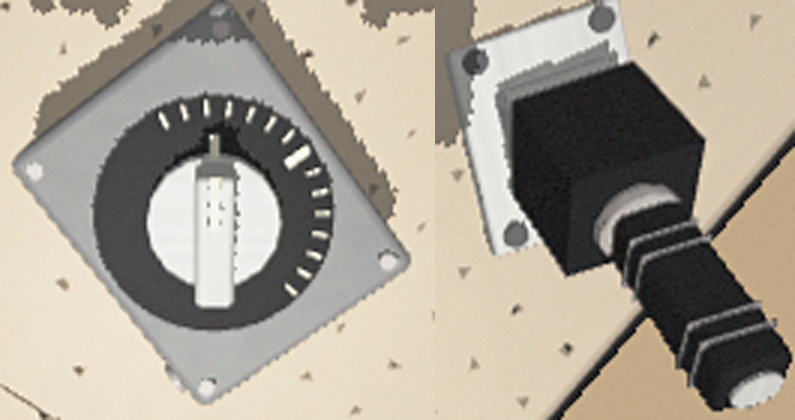

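Run:
```python
from h import *
m=np.array([(165,120),(186,112),(207,107),(229,108),(250,114),(271,124),(288,140),(300,157),(313,172),(320,192),(323,214),(320,236),(314,256),(304,274),(291,289)])/3+[250,150]
P=np.array([atz("w1",c,.048) for c in m])[:,:2]
A=np.c_[2*P,np.ones(15)];s=np.linalg.lstsq(A,(P**2).sum(1),rcond=None)[0];c=s[:2]
d=P-c;ang=np.degrees(np.arctan2(d[:,1],d[:,0]));print("centre",c,"r",np.hypot(*d.T).mean(),ang.round(1),ang.mean(),np.degrees(np.diff(np.radians(ang)).mean()))
print("disc c",atz("w1",(321.3,220.7),.048))
print(tri(("top0",(424.2,290)),("w1",(321.5,251))),tri(("top0",(397.6,278.8)),("w1",(321.5,207))))
```

```text
centre [ 0.44669961 -0.00384875] r 0.03648639382629956 [ 91.   79.4  68.5  57.5  46.4  34.6  22.5  11.5   1.1 -10.1 -21.9 -33.7
 -44.9 -56.  -66.7] 11.959082339201741 -11.26085954483323
disc c [ 0.44809864 -0.0021106   0.048     ]
(array([ 0.43883975, -0.02372216,  0.07535942]), [array([-0.4,  0.2]), array([0.5, 0.4])]) (array([0.45601003, 0.01653667, 0.082547  ]), [array([ 0.2, -0. ]), array([-0.2, -0.4])])
```

Call:
play_rows(targets=[0.03,-0.02,-0.3,0,0.03,-0.02,-0.6,0,0.03,-0.02,-0.85,0,0.03,-0.02,-0.97,0,0.03,-0.02,-0.97,0,0.03,-0.02,-0.97,0])

```text
clock: 2.42
eef_pos: [0.4467, -0.0014, 0.0771]
orientation: [0.838, 0.545, -0.001, -0.001]
wrist_force: [-0.5, 0.2, -0.2]
grip_width: 1.0
finger_force: 0.0
```

Call:
play_rows(targets=[0,0,-0.06,0,0,0,-0.06,0,0,0,-0.06,0])

```text
clock: 2.67
eef_pos: [0.4486, -0.0027, 0.0692]
orientation: [0.839, 0.544, 0.001, 0.001]
wrist_force: [1.2, 0.5, -0.8]
grip_width: 1.004
finger_force: 0.0
```

Call:
play_rows(targets=[0,0,0,0,0,0,0,0,0,0,0,0,0,0,0,0,0,0,0,0,0,0,0,0,0,0,0,0,0,0,0,0], jaw=-1)

```text
clock: 3.33
eef_pos: [0.4476, -0.0029, 0.0681]
orientation: [0.839, 0.544, -0.0, -0.0]
wrist_force: [0.6, -0.6, 0.7]
grip_width: 0.43
finger_force: 0.0
```

Call:
play_rows(targets=[0,0,0,0,0,0,0,0,0,0,0,0,0,0,0,0,0,0,0,0,0,0,0,0,0,0,0,0])

```text
clock: 3.92
eef_pos: [0.4463, -0.0024, 0.068]
orientation: [0.839, 0.544, -0.001, -0.001]
wrist_force: [-4.6, 2.3, 4.1]
grip_width: 0.133
finger_force: 30.0
```

Call:
play_rows(targets=[0,0,0,-0.1,0,0,0,-0.2,0,0,0,-0.3,0,0,0,-0.4,0,0,0,-0.5,0,0,0,-0.6,0,0,0,-0.7,0,0,0,-0.8,0,0,0,-0.9,0,0,0,-1])

```text
clock: 4.75
eef_pos: [0.4464, -0.0026, 0.0679]
orientation: [0.984, 0.179, -0.001, -0.0]
wrist_force: [-3.9, 2.2, 3.2]
grip_width: 0.136
finger_force: 30.0
```

Call:
play_rows(targets=[0,0,0,-0.1,0,0,0,-0.19,0,0,0,-0.19,0,0,0,-0.19,0,0,0,-0.19])

```text
clock: 5.17
eef_pos: [0.4464, -0.0026, 0.0679]
orientation: [0.994, 0.109, -0.001, -0.0]
wrist_force: [-4.8, 2.0, 3.9]
grip_width: 0.135
finger_force: 30.0
```

Run:
```python
from h import *
o=bot.get_obs();print(o["clock"],o["eef_pos"],R.from_quat(o["orientation"]).as_matrix()[:,0],o["wrist_force"],o["moment"],o["qpos"].round(2))
i,*_=cap("wrist","w2")
print([proj("w2",[.447+r*np.cos(np.radians(a)),-.003+r*np.sin(np.radians(a)),.048])[0] for r,a in((0,0),(.037,12.2))])
cv2.imwrite("pics/c3.png",cv2.resize(i[60:300,160:480],(800,600),interpolation=cv2.INTER_CUBIC))
```

```text
5.1667 [ 0.44638811 -0.00258125  0.06793758] [ 0.97644054  0.2157781  -0.00191846] [-4.76147783  1.9513877   3.93410956] [ 0.43718732  0.97030963 -0.03846389] [-0.16  0.37  2.    0.    0.78  1.19]
[array([316.86484268, 278.98991373]), array([317.12237824, 214.84050585])]
```

View pics/c3.png

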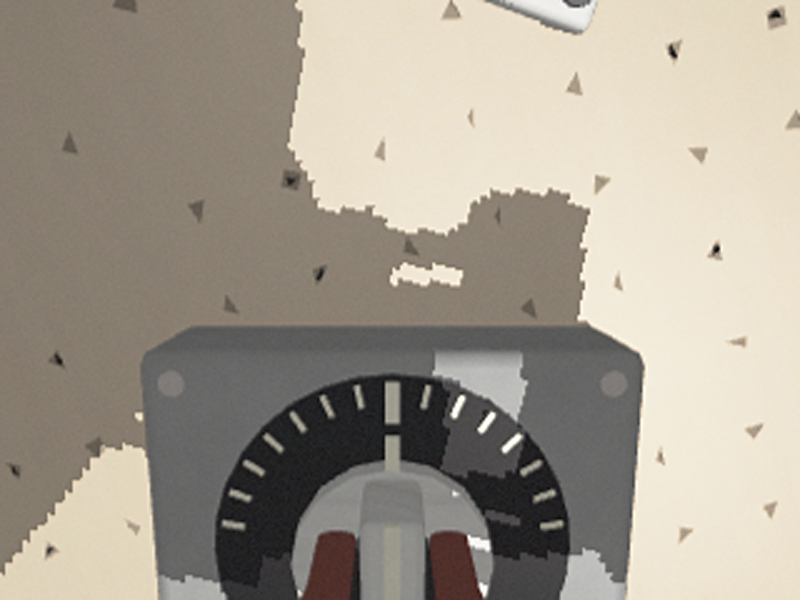

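The pointer and the long zero mark line up (both at crop x≈392). Next I release the knob, rise and look at the wand.

Call:
play_rows(targets=[0,0,0,0,0,0,0,0,0,0,0,0,0,0,0,0,0,0,0,0,0,0,0,0], jaw=0.2)

```text
clock: 5.72
eef_pos: [0.448, -0.003, 0.0682]
orientation: [0.994, 0.108, 0.0, 0.0]
wrist_force: [0.8, -0.1, 1.0]
grip_width: 0.549
finger_force: 0.0
```

Call:
play_rows(targets=[0,0,0.15,0,0,0,0.4,0,0,0,0.7,0,0,0,1,0,0,0,1,0])

```text
clock: 6.13
eef_pos: [0.4517, -0.0035, 0.2245]
orientation: [0.994, 0.108, 0.005, 0.001]
wrist_force: [0.9, -0.8, 0.5]
grip_width: 0.602
finger_force: 0.0
```

Call:
play_rows(targets=[0.2,0,0.1,0.15,0.4,-0.1,0.1,0.3,0.7,-0.15,0.1,0.45,1,-0.17,0.1,0.6,1,-0.17,0.1,0.75,1,-0.17,0.1,0.9,1,-0.17,0.1,1,1,-0.17,0.1,1])

```text
clock: 6.8
eef_pos: [0.5976, -0.0284, 0.2321]
orientation: [0.877, 0.481, -0.0, -0.0]
wrist_force: [-0.3, -0.8, -0.7]
grip_width: 0.595
finger_force: 0.0
```

Call:
play_rows(targets=[0,0,0,0.15,0,0,0,0.3,0,0,0,0.45,0,0,0,0.6,0,0,0,0.67,0,0,0,0.67,0,0,0,0.67])

```text
clock: 7.38
eef_pos: [0.5974, -0.0284, 0.2329]
orientation: [0.724, 0.69, -0.0, -0.0]
wrist_force: [0.7, -0.7, 0.8]
grip_width: 0.597
finger_force: 0.0
```

Run:
```python
from h import *
o=bot.get_obs();print(o["clock"],o["eef_pos"],R.from_quat(o["orientation"]).as_matrix()[:,1],o["grip_width"],o["qpos"].round(2))
i,*_=cap("wrist","w3"); cap("top","top3")
```

```text
7.3833 [ 0.59737994 -0.0283557   0.23294571] [ 9.98871245e-01 -4.74992822e-02 -2.32833782e-04] 0.597400415304059 [-0.16  0.35  1.5  -0.    1.29 -0.12]
```

View pics/w3.png

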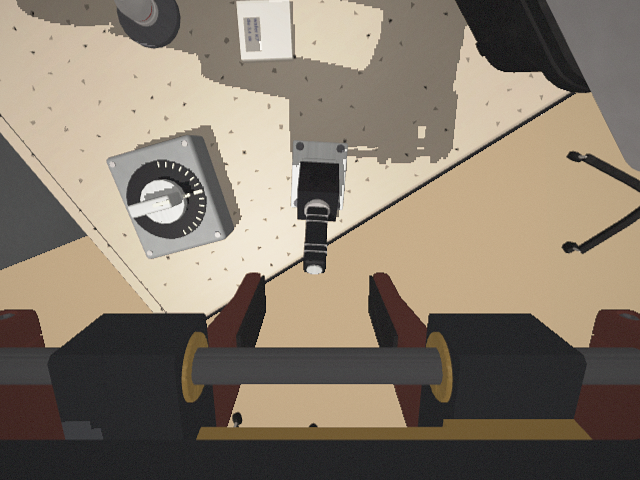

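The wrist view shows the wand lying along the image column, with its end cap at about (315,269), the collar at about (317,208) and the base plate's top edge at about (293..347,143).

Run:
```python
from h import *
def cap_c(f,u0,u1,v0,v1,th=150):
    im=cv2.imread(f"pics/{f}.png"); hsv=cv2.cvtColor(im,cv2.COLOR_BGR2HSV)
    m=((hsv[...,1]<40)&(hsv[...,2]>th)).astype(np.uint8)
    s=np.zeros_like(m); s[v0:v1,u0:u1]=m[v0:v1,u0:u1]
    n,_,st,c=cv2.connectedComponentsWithStats(s)
    for i in range(1,n):
        if st[i,4]>15: print(f,c[i].round(1)+0.0,st[i])
cap_c("w3",295,335,195,280,120); cap_c("w1",465,535,150,245,120); cap_c("top0",405,460,170,205,120)
im=cv2.imread("pics/w3.png"); cv2.imwrite("pics/c4.png",cv2.resize(im[130:280,270:370],(400,600),interpolation=cv2.INTER_CUBIC))
```

```text
w3 [298.7 233.8] [295 195  12  64 384]
w3 [314.9 205.2] [304 200  25  17 163]
w3 [330.4 229. ] [324 221  11  18 109]
w3 [313.7 269.3] [306 265  16   9 115]
w1 [474.6 169.3] [465 162  26  23 194]
w1 [516.8 229.6] [509 224  17  12 133]
top0 [449.7 183.4] [447 180   6   8  39]
```

View pics/c4.png

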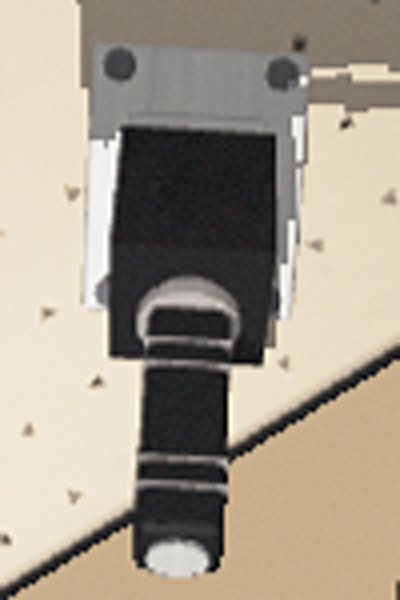

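Run:
```python
from h import *
px=lambda x,y:(270+x/4,130+y/4)
C,r=tri(("w3",px(178,558)),("w1",(516.8,229.6)),("top0",(449.7,183.4)));print("cap",C,r)
C2,r=tri(("w3",px(178,558)),("w1",(516.8,229.6)));print("cap w",C2,r)
for a,b,z in(((93,42),(310,60),.008),((120,127),(277,135),.07),((108,355),(264,365),.041)):
    A,B=atz("w3",px(*a),z),atz("w3",px(*b),z);print(A,B,np.linalg.norm(A-B),np.degrees(np.arctan2(*(B-A)[1::-1])))
for z in(.05,.055,.06): print(z,atz("w3",px(188.5,320),z))
for yaw in(-2,-4,-6):
    w=np.radians(yaw);s=np.sin(np.radians(35));c=np.cos(np.radians(35))
    ax=np.array([np.sin(w)*s,-np.cos(w)*s,c])
    for d in(.07,.065): print(yaw,d,(C-d*ax).round(4),(proj("w3",C-d*ax)[0]-[270,130])*4,"grip",(C-.0325*ax).round(4))
    for f in("w1",): print(proj(f,C-.065*ax))
```

```text
cap [ 0.59525075 -0.06078625  0.11218628] [array([ 0.2, -0.1]), array([ 0.5, -0.3]), array([0.1, 0.4])]
cap w [ 0.59505386 -0.06108413  0.11162877] [array([-0.,  0.]), array([-0., -0.])]
[0.57706963 0.04951603 0.008     ] [0.63550816 0.04198497 0.008     ] 0.05892179805790599 -7.343316670215229
[0.58600077 0.02960353 0.07      ] [0.62209734 0.02604406 0.07      ] 0.03627164269657984 -5.631717669573536
[ 0.5778548  -0.02987878  0.041     ] [ 0.61865776 -0.03455252  0.041     ] 0.04106976307017676 -6.5344122866385534
0.05 [ 0.59946585 -0.01993066  0.05      ]
0.055 [ 0.59950042 -0.01899882  0.055     ]
0.06 [ 0.599535   -0.01806699  0.06      ]
-2 0.07 [ 0.5967 -0.0207  0.0548] [177.47270164 326.96117709] grip [ 0.5959 -0.0422  0.0856]
-2 0.065 [ 0.5966 -0.0235  0.0589] [177.55676087 341.44629986] grip [ 0.5959 -0.0422  0.0856]
[[476.0034276  179.84452456]]
-4 0.07 [ 0.5981 -0.0207  0.0548] [183.0608066  326.98164027] grip [ 0.5966 -0.0422  0.0856]
-4 0.065 [ 0.5979 -0.0236  0.0589] [182.79394115 341.46538609] grip [ 0.5966 -0.0422  0.0856]
[[477.3666178  179.33439789]]
-6 0.07 [ 0.5994 -0.0209  0.0548] [188.64460136 327.19424788] grip [ 0.5972 -0.0422  0.0856]
-6 0.065 [ 0.5991 -0.0237  0.0589] [188.02710826 341.66403707] grip [ 0.5972 -0.0422  0.0856]
[[478.74201189 178.8700519 ]]
```

Call:
play_rows(targets=[0,-0.09,-0.2,-0.08,0,-0.09,-0.45,-0.08,0,-0.09,-0.7,-0.08,0,-0.09,-0.9,-0.08,0,-0.09,-1,-0.08,0,-0.09,-1,-0.08,0,-0.09,-1,-0.08])

```text
clock: 8.07
eef_pos: [0.5971, -0.0418, 0.0826]
orientation: [0.744, 0.668, -0.001, -0.001]
wrist_force: [0.0, -0.1, 0.2]
grip_width: 0.603
finger_force: 0.0
```

Call:
play_rows(targets=[0,0,-0.11,0,0,0,-0.11,0,0,0,-0.11,0])

```text
clock: 8.32
eef_pos: [0.5982, -0.042, 0.0678]
orientation: [0.744, 0.668, 0.0, 0.0]
wrist_force: [0.2, 1.0, 0.1]
grip_width: 0.601
finger_force: 0.0
```

Call:
play_rows(targets=[0,0,0,0,0,0,0,0,0,0,0,0,0,0,0,0,0,0,0,0,0,0,0,0,0,0,0,0,0,0,0,0,0,0,0,0,0,0,0,0], jaw=-1)

```text
clock: 9.15
eef_pos: [0.5965, -0.0417, 0.0667]
orientation: [0.744, 0.668, -0.001, -0.001]
wrist_force: [-4.5, 0.8, 5.5]
grip_width: 0.228
finger_force: 29.9
```

Call:
play_rows(targets=[-0.002,-0.021,0.03,0,-0.005,-0.042,0.06,0,-0.007,-0.063,0.09,0,-0.009,-0.083,0.12,0,-0.012,-0.104,0.15,0,-0.014,-0.125,0.18,0,-0.014,-0.125,0.18,0,-0.014,-0.125,0.18,0])

```text
clock: 9.82
eef_pos: [0.595, -0.0615, 0.0942]
orientation: [0.744, 0.668, -0.001, 0.0]
wrist_force: [-5.0, -2.1, 0.1]
grip_width: 0.231
finger_force: 29.9
```

Run:
```python
from h import *
o=bot.get_obs();print(o["clock"],o["eef_pos"],o["wrist_force"],o["moment"])
a,*_=cap("wrist","w4"); b,*_=cap("scene","s4")
v=np.hstack([cv2.resize(a[150:330,250:380],(390,540)),cv2.resize(b[200:335,350:450],(400,540),interpolation=cv2.INTER_CUBIC)]);cv2.imwrite("pics/c5.png",v)
```

```text
9.8167 [ 0.59501767 -0.06154141  0.0941661 ] [-5.04265976 -2.0743877   0.06910806] [-0.32705229  1.13756626  0.21373958]
```

View pics/c5.png

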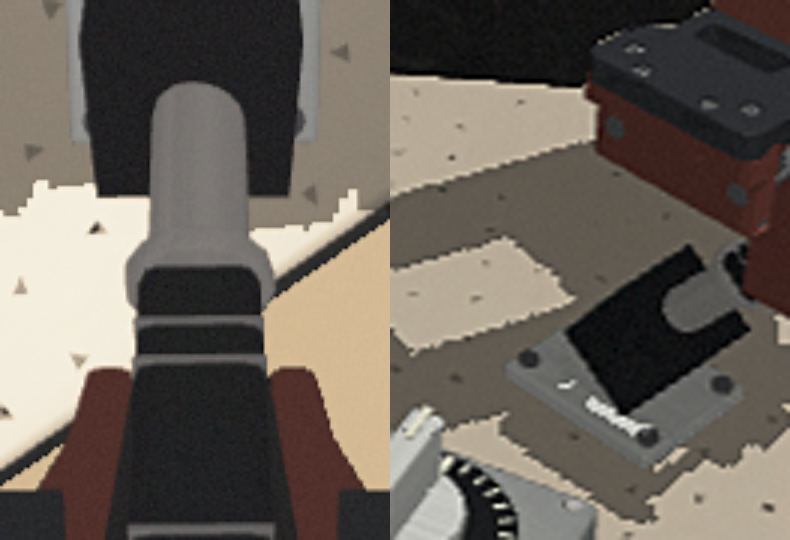

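The barrel is drawn out with only its tip still in the mouth. Next I pivot the wand upright in the grip, with the tip held by the hole's rim.

Call:
play_rows(targets=[0.002,0.022,0.018,0,0.005,0.045,0.036,0,0.007,0.07,0.053,0,0.01,0.093,0.067,0,0.013,0.12,0.08,0,0.016,0.146,0.091,0,0.016,0.146,0.091,0])

```text
clock: 10.5
eef_pos: [0.5969, -0.0388, 0.107]
orientation: [0.744, 0.669, -0.001, -0.0]
wrist_force: [-4.9, -2.4, -2.9]
grip_width: 0.226
finger_force: 30.0
```

Run:
```python
from h import *
o=bot.get_obs();print(o["clock"],o["eef_pos"],o["wrist_force"],o["moment"])
a,*_=cap("wrist","w5"); b,*_=cap("scene","s5")
v=np.hstack([cv2.resize(a[150:330,250:380],(390,540)),cv2.resize(b[200:335,350:450],(400,540),interpolation=cv2.INTER_CUBIC)]);cv2.imwrite("pics/c6.png",v)
```

```text
10.5 [ 0.59685353 -0.03879673  0.10699672] [-4.90702777 -2.36064163 -2.92136495] [-0.71096659  1.20537356  0.05431702]
```

Call:
play_rows(targets=[0.003,0.027,0.009,0,0.006,0.054,0.018,0,0.009,0.082,0.023,0,0.012,0.111,0.028,0,0.013,0.12,0.029,0,0.013,0.12,0.029,0,0.013,0.12,0.029,0])

```text
clock: 11.18
eef_pos: [0.5988, -0.0216, 0.1116]
orientation: [0.744, 0.669, -0.001, -0.0]
wrist_force: [-4.9, -4.0, -0.5]
grip_width: 0.228
finger_force: 30.0
```

Call:
play_rows(targets=[0,0,0.1,0,0,0,0.25,0,0,0,0.45,0,0,0,0.5,0,0,0,0.5,0,0,0,0.5,0])

```text
clock: 11.68
eef_pos: [0.6009, -0.0206, 0.187]
orientation: [0.744, 0.668, 0.001, 0.001]
wrist_force: [-0.7, -0.4, -1.5]
grip_width: 0.228
finger_force: 30.0
```

Run:
```python
from h import *
o=bot.get_obs();print(o["clock"],o["eef_pos"],o["wrist_force"],o["moment"],o["qpos"].round(2))
cap("wrist","w6"); cap("scene","s6"); cap("top","t6")
a=cv2.imread("pics/w6.png");b=cv2.imread("pics/s6.png");
# candidates: light-grey low-saturation blobs near predicted barrel
T=np.array(o["eef_pos"]);g=T+[0,0,.019]
for f in("w6","s6","t6"): print(f,"grip",proj(f,g)[0].round(1),"tip pred",proj(f,g-[0,0,.0755])[0].round(1),"top",proj(f,g+[0,0,.0325])[0].round(1))
```

```text
11.6833 [ 0.6009237  -0.0205714   0.18702448] [-0.74952945 -0.3995674  -1.47525256] [-0.0687995   0.09265023  0.01894309] [-0.15  0.39  1.55  0.    1.19 -0.04]
w6 grip [314.5 309.7] tip pred [314.7 257.5] top [314.3 350.8]
s6 grip [438.6 191.5] tip pred [433.1 237.4] top [441.2 170. ]
t6 grip [437.1 163. ] tip pred [425.4 177.2] top [442.9 156. ]
```

Call:
play_rows(targets=[-0.15,0.15,0,0,-0.3,0.3,0,0,-0.45,0.45,0,0,-0.6,0.6,0,0,-0.75,0.75,0,0,-0.9,0.9,0,0,-1,1,0,0,-1,1,0,0])

```text
clock: 12.5
eef_pos: [0.445, 0.1313, 0.1851]
orientation: [0.743, 0.669, -0.002, -0.002]
wrist_force: [-0.4, -0.4, -1.2]
grip_width: 0.226
finger_force: 30.0
```

Call:
play_rows(targets=[-0.02,0.1,0,0,-0.05,0.2,0,0,-0.06,0.3,0,0,-0.06,0.32,0,0,-0.06,0.32,0,0,-0.06,0.32,0,0,-0.06,0.32,0,0])

```text
clock: 13.08
eef_pos: [0.441, 0.1765, 0.1863]
orientation: [0.744, 0.668, -0.0, 0.0]
wrist_force: [0.3, 0.3, -0.6]
grip_width: 0.228
finger_force: 30.0
```

Run:
```python
from h import *
o=bot.get_obs();print(o["clock"],o["eef_pos"],o["wrist_force"],o["grip_width"])
cap("wrist","w7"); cap("scene","s7"); cap("top","t7")
T=np.array(o["eef_pos"]);g=T+[0,0,.019]
vs=[]
for f,(u0,v0,w,h) in(("w7",(235,140,160,220)),("s7",(200,160,130,179))):
    im=cv2.imread(f"pics/{f}.png")
    print(f,[proj(f,g-[0,0,d])[0].round(1).tolist() for d in(0,.0325,.0375,.0755)],"lens",proj(f,[.4416,.1776,.057])[0].round(1))
    vs.append(cv2.resize(im[v0:v0+h,u0:u0+w],None,fx=545/h if f=="w7" else 545/h,fy=545/h,interpolation=cv2.INTER_CUBIC)[:545])
    print(vs[-1].shape)
cv2.imwrite("pics/c7.png",np.hstack(vs))
```

```text
13.0833 [0.44104745 0.17645456 0.18628857] [ 0.29095059  0.28159651 -0.56476504] 0.22814983856300133
w7 [[314.3, 309.8], [314.7, 282.3], [314.7, 278.8], [315.0, 257.4]] lens [315.8 229.6]
(545, 396, 3)
s7 [[251.3, 189.3], [253.5, 209.3], [253.8, 212.3], [256.2, 234.4]] lens [260.1 273. ]
(545, 396, 3)
```

View pics/c7.png

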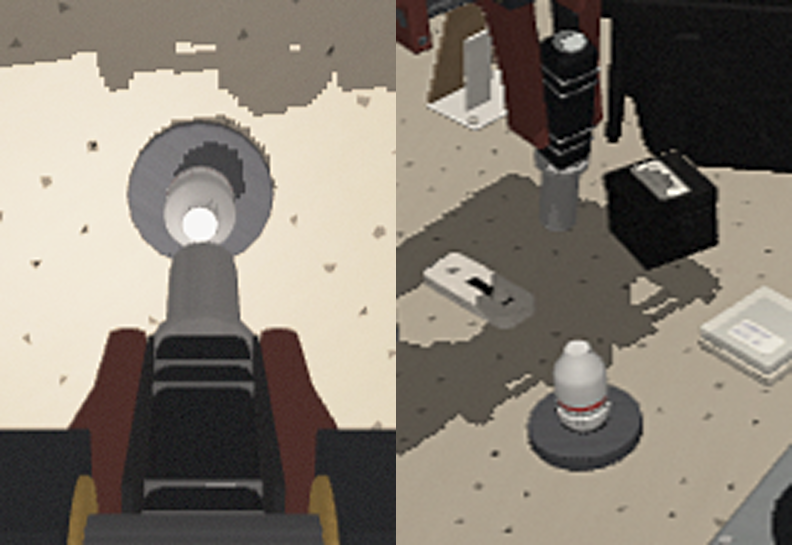

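The tip is over the objective (lens top ~(315.7,230.4) in w7), but the scene view shows the wand still leaning: cap at (257.8,173.5), tip at (253,233). I'll fit how much lean is left.

```bash
cat > fit.py <<'E'
from h import *
from scipy.optimize import least_squares
u=np.array([.110,.994,0]);hx=np.array([.994,-.110,0]);ez=np.array([0,0,1.])
def model(p,g,fw,fs):
    d,s,q,bu,bv,t2=p
    ax=-np.sin(d)*u+np.cos(d)*ez+t2*hx; ax/=np.linalg.norm(ax); b1=np.cross(ax,hx); b1/=np.linalg.norm(b1); b2=np.cross(ax,b1)
    G=g+q*u+s*ax; a=np.linspace(0,2*np.pi,60)[:,None]
    tip=G-.0755*ax+.009*(np.cos(a)*b1+np.sin(a)*b2); w=proj(fw,tip); S=proj(fs,tip)+[bu,bv]; cap=proj(fs,G+.0325*ax)[0]+[bu,bv]
    return np.array([w[:,1].min(),(S[:,0].min()+S[:,0].max())/2,S[:,1].max(),*cap]),G-.0755*ax,ax
def fit(z,g,fw,fs,show=True):
    sg=np.array([.017,.01,.003,1.5,1.5,.03]) 
    f=lambda p:np.r_[(model(p,g,fw,fs)[0]-z)/.8,(p-[0,0,0,0,0,0])/np.r_[1,sg[1:]]]
    r=least_squares(f,np.zeros(6)); m=model(r.x,g,fw,fs)
    print("tilt deg",np.degrees(r.x[0]),"slide",r.x[1],"perp",r.x[2],"bias",r.x[3:5],"t2",np.degrees(r.x[5]),"tip",m[1],"res",(m[0]-z).round(1))
E
python3 - <<'E'
from fit import *
g=np.array([0.44105,0.17645,0.18629+.019])
fit(np.array([237.7,253.05,235.9,257.8,173.5]),g,"w7","s7")
print(proj("s7",[.4416,.1776,.057]), atz("w7",(315.7,230.4),.057),atz("s7",(259.4,274),.057))
E
```

```text
tilt deg 12.603195535586055 slide 0.00199968224896178 perp -0.00937970083191452 bias [0.65060749 1.17939181] t2 0.8299125069248804 tip [0.44072405 0.18318332 0.13356846] res [-0.3  0.3  0.3 -0.4 -0.6]
[[260.14342413 273.0417891 ]] [0.44139864 0.17691573 0.057     ] [0.43928236 0.17673231 0.057     ]
```

The fit gives about 12.6° of lean left, and the handle has slid sideways in the pads. I'll stand the tip on a clear bit of table at about (0.515, 0.075), drag it upright, then regrasp it centred.

Call:
play_rows(targets=[0.1,-0.14,0,0,0.2,-0.28,0,0,0.3,-0.42,0,0,0.4,-0.56,0,0,0.49,-0.68,0,0,0.49,-0.68,0,0,0.49,-0.68,0,0])

```text
clock: 13.82
eef_pos: [0.5149, 0.0741, 0.1866]
orientation: [0.745, 0.667, 0.0, -0.0]
wrist_force: [-0.3, 0.2, -1.3]
grip_width: 0.226
finger_force: 30.0
```

Call:
play_rows(targets=[0,0,-0.2,0,0,0,-0.4,0,0,0,-0.6,0,0,0,-0.7,0,0,0,-0.8,0,0,0,-0.85,0,0,0,-0.85,0,0,0,-0.85,0])

```text
clock: 14.48
eef_pos: [0.514, 0.0757, 0.0593]
orientation: [0.744, 0.669, -0.0, -0.0]
wrist_force: [0.7, 0.6, -0.7]
grip_width: 0.221
finger_force: 30.0
```

Call:
play_rows(targets=[0,0,-0.015,0,0,0,-0.03,0,0,0,-0.03,0])

```text
clock: 14.73
eef_pos: [0.5154, 0.0755, 0.0563]
orientation: [0.744, 0.668, 0.001, 0.001]
wrist_force: [-1.8, 0.4, 10.6]
grip_width: 0.224
finger_force: 30.0
```

Call:
play_rows(targets=[0.002,0.014,-0.002,0,0.004,0.028,-0.004,0,0.005,0.042,-0.006,0,0.006,0.055,-0.008,0,0.006,0.055,-0.008,0])

```text
clock: 15.15
eef_pos: [0.5161, 0.0826, 0.0556]
orientation: [0.743, 0.669, 0.0, 0.001]
wrist_force: [-3.8, -4.9, 14.5]
grip_width: 0.226
finger_force: 30.0
```

Call:
play_rows(targets=[0.002,0.014,-0.002,0,0.004,0.028,-0.004,0,0.005,0.042,-0.006,0,0.006,0.055,-0.008,0,0.006,0.055,-0.008,0])

```text
clock: 15.57
eef_pos: [0.5171, 0.0909, 0.0543]
orientation: [0.743, 0.669, 0.0, 0.001]
wrist_force: [-2.6, -4.7, 12.5]
grip_width: 0.226
finger_force: 30.0
```

Run:
```python
from h import *
o=bot.get_obs();print(o["clock"],o["eef_pos"],o["wrist_force"],o["moment"])
cap("wrist","w8"); cap("scene","s8")
im=cv2.imread("pics/s8.png"); g=np.array(o["eef_pos"])+[0,0,.019]
# predicted features for upright, handle centred / offset -9mm
u=np.array([.11,.994,0])
for q in(0,-.009,-.015): print(q,[proj("s8",g+q*u+[0,0,d])[0].round(1).tolist() for d in(.0325,-.0325,-.0375,-.0755)])
c=proj("s8",g+[0,0,.0325])[0].astype(int)
hsv=cv2.cvtColor(im,cv2.COLOR_BGR2HSV)
m=((hsv[...,1]<45)&(hsv[...,2]>120)).astype(np.uint8); s=np.zeros_like(m); s[c[1]-25:c[1]+25,c[0]-25:c[0]+30]=m[c[1]-25:c[1]+25,c[0]-25:c[0]+30]
n,_,st,ce=cv2.connectedComponentsWithStats(s); print([(ce[i].round(1),st[i]) for i in range(1,n) if st[i,4]>10])
b=proj("s8",g-[0,0,.055])[0].astype(int); print(b)
for v in range(b[1]-8,b[1]+32,3): print(v,b[0]-18,im[v,b[0]-18:b[0]+24:1].mean(1).astype(int).tolist())
```

```text
15.5667 [0.51707716 0.09092435 0.05425981] [-2.63072953 -4.72815755 12.46270784] [-1.21778159  0.71328931  0.01627983]
0 [[335.3, 247.3], [335.5, 281.3], [335.5, 283.8], [335.6, 302.2]]
-0.009 [[339.4, 250.0], [339.4, 284.1], [339.4, 286.6], [339.4, 305.1]]
-0.015 [[342.2, 251.8], [342.1, 286.0], [342.1, 288.5], [342.0, 307.0]]
[(array([360.9, 236. ]), array([357, 235,   8,   4,  15], dtype=int32)), (array([358.9, 244.3]), array([354, 240,  11,  12,  53], dtype=int32)), (array([344.7, 251.4]), array([341, 249,   7,   6,  23], dtype=int32)), (array([315.6, 261.8]), array([310, 255,  11,  13, 100], dtype=int32)), (array([352.1, 267.5]), array([351, 265,   5,   7,  15], dtype=int32))]
[335 292]
284 317 [96, 105, 109, 108, 110, 109, 107, 106, 109, 92, 82, 77, 81, 83, 84, 81, 57, 17, 2, 8, 13, 13, 58, 118, 130, 77, 23, 12, 13, 5, 3, 32, 76, 83, 83, 81, 81, 81, 79, 74, 65, 142]
287 317 [81, 81, 82, 81, 80, 82, 81, 81, 81, 81, 81, 82, 81, 81, 81, 75, 102, 159, 167, 172, 98, 9, 4, 9, 11, 7, 0, 59, 154, 174, 166, 107, 75, 74, 70, 143, 165, 161, 161, 159, 156, 157]
290 317 [81, 82, 83, 83, 83,
[... 1722 characters left out ...]
, 18, 175, 99, 137, 180, 179, 175, 174, 176, 178, 181, 181, 174, 128, 105, 107]
317 317 [154, 158, 146, 109, 113, 122, 124, 122, 122, 122, 124, 127, 128, 135, 83, 24, 7, 48, 135, 139, 69, 19, 19, 22, 7, 73, 63, 159, 184, 177, 174, 176, 177, 178, 182, 178, 163, 119, 105, 107, 108, 106]
320 317 [135, 109, 119, 125, 124, 124, 125, 124, 127, 132, 120, 59, 12, 25, 50, 144, 108, 41, 20, 18, 15, 5, 117, 178, 188, 127, 134, 167, 181, 182, 180, 180, 183, 180, 146, 115, 106, 109, 107, 106, 104, 102]
323 317 [122, 124, 122, 122, 122, 122, 126, 132, 101, 43, 15, 20, 26, 24, 26, 23, 23, 23, 20, 5, 113, 173, 180, 180, 189, 127, 104, 115, 114, 116, 117, 117, 126, 113, 108, 108, 108, 109, 106, 106, 103, 95]
```

Run:
```python
from fit import *
w=cv2.imread("pics/w8.png").mean(2); s=cv2.imread("pics/s8.png").mean(2).astype(int)
print("w8 cols 311-319 v215..",w[215:290,311:320].mean(1).astype(int).tolist())
for v in range(244,258): print(v,s[v,332:356].tolist())
w7=cv2.imread("pics/w7.png").mean(2);print("w7",w7[225:285,311:320].mean(1).astype(int).tolist())
for z in(236,240,244,248,252):
  fit(np.array([z,339.5,309,344.7,251.4]),np.array([.5171,.0909,.0733]),"w8","s8")
```

```text
w8 cols 311-319 v215.. [125, 125, 126, 125, 126, 126, 126, 125, 125, 126, 126, 126, 126, 126, 126, 126, 125, 125, 125, 126, 125, 126, 126, 125, 125, 125, 125, 124, 124, 125, 125, 125, 125, 125, 116, 101, 101, 109, 113, 119, 124, 124, 124, 124, 118, 108, 105, 105, 105, 106, 106, 106, 106, 105, 106, 106, 106, 106, 106, 106, 106, 106, 106, 107, 107, 105, 106, 107, 108, 117, 124, 122, 122, 122, 122]
244 [22, 29, 29, 31, 31, 28, 30, 32, 23, 21, 13, 16, 37, 41, 38, 38, 36, 33, 18, 145, 163, 155, 154, 155]
245 [24, 27, 27, 29, 28, 31, 22, 22, 17, 20, 21, 13, 20, 29, 35, 39, 35, 32, 18, 147, 162, 156, 154, 152]
246 [24, 27, 25, 25, 19, 21, 21, 18, 16, 12, 14, 21, 19, 27, 32, 36, 39, 30, 51, 154, 166, 156, 155, 154]
247 [27, 23, 41, 54, 32, 19, 17, 15, 9, 7, 7, 3, 3, 20, 31, 32, 36, 34, 35, 74, 151, 167, 160, 157]
248 [27, 29, 59, 59, 33, 9, 16, 11, 45, 95, 102, 103, 102, 67, 37, 27, 32, 28, 50, 75, 82, 77, 147, 165]
249 [34, 34, 58, 57, 32, 17, 10, 63, 94, 101, 95, 92, 91, 82, 182, 121, 33, 26, 52, 76, 80, 76, 77, 78]
250 [39, 33, 59, 59, 30, 6, 23, 88, 95, 87, 81, 77, 73, 163, 189, 201, 110
[... 1375 characters left out ...]
5718642 tip [ 0.51577583  0.09296326 -0.00663192] res [ 0.2 -0.4 -0.6 -1.   0.6]
tilt deg 4.308008942043028 slide -0.0030930817215286486 perp -0.006262266235676314 bias [4.25125605 0.35675164] t2 1.2125876000090723 tip [ 0.51540745  0.09072526 -0.00505345] res [ 0.1 -0.3 -0.4 -0.9  0.3]
tilt deg 3.9298252570888605 slide -0.0014514167991439512 perp -0.007868223667815403 bias [3.52717026 0.57800341] t2 1.313848755801648 tip [ 0.51506094  0.08851385 -0.00345028] res [-0.  -0.1 -0.3 -0.9  0.1]
tilt deg 3.5667258005114375 slide 0.00021072287634924102 perp -0.00948365948689716 bias [2.80147807 0.81725344] t2 1.404914700522279 tip [ 0.51473737  0.08633057 -0.00182084] res [-0.2  0.1 -0.1 -0.9 -0.2]
```

Run:
```python
from fit import *
g=np.array([.5171,.0909,.0733])
for z in(258.5,250): fit(np.array([z,339.5,309,343.6,251]),g,"w8","s8")
# weight-free check: drop unreliable tip vmax in s8 -> vary
for vm in(306,312): fit(np.array([258.5,339.5,vm,343.6,251]),g,"w8","s8")
```

```text
tilt deg 2.030718549526037 slide 0.002512916087489161 perp -0.011141950660249875 bias [1.40446302 1.07669066] t2 1.347080808574473 tip [5.14453570e-01 8.25836999e-02 3.78914354e-04] res [-0.4  0.4  0.2 -0.8 -0.5]
tilt deg 2.813522300424078 slide -0.0010162987203652136 perp -0.007668909362929452 bias [2.93012558 0.54732374] t2 1.1575352874180065 tip [ 0.51513322  0.08717966 -0.00310846] res [-0.1 -0.  -0.1 -0.8 -0. ]
tilt deg 4.5362127000726735 slide 0.00621842180547756 perp -0.012499898663430205 bias [0.8139321  1.30616962] t2 -0.5589645707327828 tip [0.51699953 0.08384704 0.00423876] res [-0.5  0.2  0.6 -0.5 -1. ]
tilt deg -0.2982715220917532 slide -0.0009576405659940992 perp -0.009544540785447407 bias [2.06769267 0.92014144] t2 3.1639728170282857 tip [ 0.51181598  0.08148142 -0.00304028] res [-0.2  0.4 -0.3 -1.   0.1]
```

The fit is consistent: the tip is on the table with 2–4° of lean. I'll ease the press, open the jaw so the wand stands on its flat face, and check.

Call:
play_rows(targets=[0,0,0.007,0,0,0,0.007,0,0,0,0.007,0])

```text
clock: 15.92
eef_pos: [0.5172, 0.0917, 0.0544]
orientation: [0.744, 0.668, 0.001, 0.001]
wrist_force: [-0.7, -0.7, 6.8]
grip_width: 0.224
finger_force: 30.0
```

Call:
play_rows(targets=[0,0,0,0,0,0,0,0,0,0,0,0,0,0,0,0,0,0,0,0], jaw=0)

```text
clock: 16.33
eef_pos: [0.516, 0.0918, 0.0531]
orientation: [0.744, 0.668, -0.0, -0.0]
wrist_force: [-0.1, 0.5, -0.1]
grip_width: 0.493
finger_force: 0.0
```

Run:
```python
from fit import *
o=bot.get_obs();print(o["clock"],o["eef_pos"],o["wrist_force"],o["grip_width"])
cap("wrist","w9"); cap("scene","s9")
w=cv2.imread("pics/w9.png").mean(2); s=cv2.imread("pics/s9.png").mean(2).astype(int)
print("w9 cols v245..",w[245:300,311:320].mean(1).astype(int).tolist())
for v in(248,250,251,252,254,284,288,290,294,299): print(v,s[v,326:356].tolist())
```

```text
16.3333 [0.51600931 0.0918475  0.05309857] [-0.12735999  0.47678929 -0.07956727] 0.4928521284714718
w9 cols v245.. [125, 126, 125, 125, 126, 126, 112, 102, 104, 109, 114, 121, 125, 123, 115, 106, 103, 103, 104, 104, 104, 104, 104, 104, 103, 104, 104, 103, 105, 105, 114, 127, 125, 124, 123, 124, 128, 75, 25, 28, 30, 27, 37, 93, 60, 26, 29, 25, 68, 77, 48, 27, 28, 29, 30]
248 [25, 27, 27, 27, 26, 24, 27, 23, 5, 8, 181, 204, 130, 93, 89, 89, 90, 94, 99, 60, 17, 19, 22, 18, 29, 35, 39, 35, 27, 116]
250 [28, 23, 23, 46, 83, 80, 36, 15, 11, 11, 74, 92, 92, 94, 93, 91, 88, 186, 166, 71, 15, 27, 17, 18, 32, 36, 37, 36, 27, 72]
251 [24, 49, 53, 82, 90, 63, 24, 13, 23, 13, 10, 70, 102, 104, 105, 101, 145, 152, 83, 19, 20, 29, 24, 17, 30, 37, 34, 32, 43, 77]
252 [28, 66, 83, 85, 88, 63, 24, 11, 19, 16, 7, 12, 28, 37, 48, 61, 54, 40, 19, 20, 20, 19, 18, 13, 27, 35, 37, 33, 40, 77]
254 [36, 45, 78, 84, 88, 56, 17, 13, 16, 12, 16, 6, 14, 20, 28, 23, 26, 20, 18, 14, 18, 13, 16, 13, 30, 46, 39, 33, 64, 83]
284 [45, 35, 74, 85, 79, 80, 79, 53, 13, 8, 7, 14, 13, 9, 16, 13, 10, 2, 0, 62, 158, 136, 91, 80, 79, 81, 81, 80, 81, 80]
288 [82, 84, 81, 81, 82, 82, 81, 89, 89, 117, 133, 153, 174, 174, 168, 163, 158, 102, 95, 97, 80, 79, 77, 70, 146, 160, 159, 157, 157, 155]
290 [80, 82, 81, 83, 80, 82, 81, 76, 76, 80, 88, 100, 109, 107, 104, 106, 95, 72, 108, 85, 69, 69, 70, 66, 146, 163, 159, 157, 155, 155]
294 [82, 85, 81, 80, 81, 83, 83, 77, 76, 77, 81, 82, 82, 80, 101, 87, 76, 83, 99, 147, 158, 154, 156, 156, 157, 157, 156, 156, 156, 155]
299 [82, 81, 82, 81, 81, 83, 84, 81, 90, 94, 97, 101, 101, 102, 100, 99, 99, 88, 70, 145, 160, 155, 154, 155, 155, 156, 155, 156, 155, 154]
```

Run:
```python
from h import *
for v in(258.5,259.5,260.5): print(v,atz("w9",(315,v),0)-[0,.009,0])
print("scene barrel", atz("s9",(339-1.2,296-1),.016), "cap",atz("s9",(340.6-1.2,249.3-1),.108))
```

```text
258.5 [0.51606266 0.0832587  0.        ]
259.5 [0.51598715 0.08256795 0.        ]
260.5 [0.51591152 0.08187608 0.        ]
scene barrel [0.51679277 0.08595116 0.016     ] cap [0.51690636 0.08272922 0.108     ]
```

The wand stands upright at about (0.516, 0.083). I'll recentre the hand and regrip.

Call:
play_rows(targets=[0,-0.03,0.02,0,0,-0.06,0.02,0,0,-0.06,0.02,0,0,-0.06,0.02,0])

```text
clock: 16.77
eef_pos: [0.5162, 0.0824, 0.0564]
orientation: [0.744, 0.668, 0.0, 0.0]
wrist_force: [-0.1, -0.1, -0.4]
grip_width: 0.503
finger_force: 0.0
```

Call:
play_rows(targets=[0,0,0,0,0,0,0,0,0,0,0,0,0,0,0,0,0,0,0,0,0,0,0,0,0,0,0,0,0,0,0,0,0,0,0,0], jaw=-1)

```text
clock: 17.52
eef_pos: [0.5161, 0.0828, 0.0562]
orientation: [0.744, 0.668, -0.0, -0.0]
wrist_force: [-0.6, -0.1, -0.6]
grip_width: 0.226
finger_force: 30.0
```

Call:
play_rows(targets=[0,0,0.1,0,0,0,0.25,0,0,0,0.45,0,0,0,0.65,0,0,0,0.85,0,0,0,0.85,0,0,0,0.85,0])

```text
clock: 18.1
eef_pos: [0.5174, 0.0828, 0.1853]
orientation: [0.744, 0.668, 0.001, 0.001]
wrist_force: [0.5, 0.5, -0.9]
grip_width: 0.224
finger_force: 30.0
```

Call:
play_rows(targets=[-0.1,0.13,0,0,-0.2,0.26,0,0,-0.3,0.39,0,0,-0.4,0.52,0,0,-0.5,0.63,0,0,-0.5,0.63,-0.07,0,-0.5,0.63,-0.14,0,-0.5,0.63,-0.14,0,-0.5,0.63,-0.14,0,-0.5,0.63,-0.14,0,-0.5,0.63,-0.14,0])

```text
clock: 19.02
eef_pos: [0.4414, 0.1771, 0.1627]
orientation: [0.744, 0.668, -0.0, -0.0]
wrist_force: [0.3, 0.0, -0.2]
grip_width: 0.227
finger_force: 30.0
```

Run:
```python
from fit import *
o=bot.get_obs();print(o["clock"],o["eef_pos"],o["wrist_force"],o["joint_vel"].round(3))
cap("wrist","wa"); cap("scene","sa")
w=cv2.imread("pics/wa.png").mean(2); s=cv2.imread("pics/sa.png").mean(2).astype(int)
g=np.array(o["eef_pos"])+[0,0,.019]
m=model(np.zeros(6),g,"wa","sa");print(m[0],"lens",proj("wa",[.4414,.177,.057]),proj("sa",[.4414,.177,.057]))
print("wa cols v215..",w[215:285,311:320].mean(1).astype(int).tolist())
c=proj("sa",g+[0,0,.0325])[0].astype(int)
for v in range(c[1]-3,c[1]+10,2): print(v,c[0]-12,s[v,c[0]-12:c[0]+20].tolist())
t=m[0][1:3].astype(int)
for v in range(t[1]-20,t[1]+6,3): print(v,t[0]-20,s[v,t[0]-20:t[0]+22].tolist())
```

```text
19.0167 [0.44138268 0.17705753 0.16274778] [ 0.29566254  0.00228262 -0.18941983] [-0.001 -0.005 -0.005  0.001 -0.002  0.   ]
[244.53729387 257.47480917 250.90985277 250.59854003 183.30624496] lens [[315.25487245 238.17691123]] [[260.31163905 273.26704771]]
wa cols v215.. [139, 129, 132, 136, 147, 157, 161, 164, 166, 167, 169, 171, 171, 168, 162, 156, 197, 240, 248, 246, 246, 246, 246, 246, 246, 246, 246, 247, 250, 221, 129, 97, 101, 101, 101, 101, 102, 102, 100, 102, 103, 113, 126, 124, 122, 122, 124, 109, 59, 24, 27, 27, 65, 68, 42, 27, 34, 88, 63, 30, 29, 29, 29, 29, 28, 31, 29, 27, 30, 29]
180 238 [41, 40, 41, 39, 38, 39, 38, 36, 31, 75, 94, 91, 93, 96, 101, 59, 16, 19, 20, 18, 19, 20, 19, 32, 40, 38, 37, 40, 34, 25, 120, 178]
182 238 [38, 39, 37, 39, 38, 37, 37, 39, 34, 58, 92, 99, 103, 111, 90, 39, 11, 16, 13, 18, 18, 21, 17, 26, 39, 40, 39, 39, 37, 27, 130, 105]
184 238 [36, 40, 38, 42, 38, 39, 39, 40, 37, 33, 37, 23, 21, 16, 7, 15, 15, 15, 16, 11, 16, 24, 18, 25, 37, 41, 38, 38, 36, 27, 130, 85]
186 238 [39, 37, 37, 40, 41, 36, 36, 38, 40, 44, 22, 12, 11, 14, 20, 15, 16, 12, 1
[... 1397 characters left out ...]
5, 83, 83, 85, 84, 84, 84, 83, 82, 80, 92, 98, 105, 107, 108, 110, 110, 107, 107, 103, 95, 82, 80, 86, 83, 84, 84, 84, 85, 83, 83, 84, 84, 84, 85, 84, 90, 76]
248 237 [85, 85, 83, 86, 84, 84, 83, 84, 85, 83, 84, 84, 83, 83, 88, 98, 103, 109, 109, 109, 110, 107, 107, 111, 87, 80, 83, 83, 84, 85, 83, 84, 84, 83, 84, 85, 85, 82, 84, 84, 83, 84]
251 237 [84, 82, 82, 83, 84, 84, 83, 83, 84, 85, 85, 83, 81, 81, 84, 83, 81, 84, 83, 83, 81, 80, 85, 80, 84, 84, 84, 85, 83, 84, 83, 85, 85, 83, 82, 86, 83, 82, 84, 85, 83, 83]
254 237 [103, 103, 103, 99, 90, 83, 84, 83, 84, 83, 84, 83, 84, 84, 84, 84, 82, 83, 83, 82, 83, 84, 83, 81, 84, 84, 84, 84, 84, 85, 84, 82, 84, 84, 85, 82, 80, 58, 39, 66, 79, 73]
```

The tip lands where predicted in both views (w: row 244.5 in both; scene: within 1.5 px), with less than about 1.5° of lean. It is centred over the lens with the tip about 5 cm above it, so I'm handing in.

```bash
python3 -c "
from station import bot
print(bot.close_job())"
```

```text
the job is handed in; nothing more can be done
None
```

I handed the job in with the meter's pointer at the zero mark and the wand held upright, tip down, about 5 cm above the centre of the objective; getting it upright meant standing it briefly on the bare table to regrip it.

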